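Hold the jar rack's spring pusher back for the spare jam

TASK

The spare jam jar is going into the spring-fed jar rack, behind the jar of its own kind. Take the pull of the pusher in that jar's lane, draw it back until its pointer stands on the red band, and finish while holding it there, so that the cook can lower the jar into the gap. Do not let the pusher snap back on the glass, and leave the other lane, the jars and the things around alone.

Things in the scene. Friction and masses are not known exactly. Their poses are not given: they have to be found in the camera images.
- rack: fixed wooden rack with two lanes; 260 long (x), 180 wide (y). Origin: centre of its underside. Its x runs along the lanes from front stop to back, the way the pushers are drawn; y points away from the robot, from the near lane (centre y = -43) to the far lane (+43). Lanes 78 wide, floor 10 above the worktop, walls 48 high, steel guard rail at the front 83. Red band over each outer wall.
- pusher_far (a joint): travel of the far lane's spring pusher (grey plate 70 wide, 85 high, pressing the jar to the front stop, black finger pull behind), in m: about 0 now, at rest on its jar; grows as it is drawn back along the rack's x; 0.080 with its pointer in the middle of the red band; end stop at 0.105. A spring pulls it forward with 5 N at 0, 7 N at 0.105; nothing latches it.
- pusher_near (a joint): travel of the near lane's spring pusher (grey plate 70 wide, 85 high, pressing the jar to the front stop, black finger pull behind), in m: about 0 now, at rest on its jar; grows as it is drawn back along the rack's x; 0.080 with its pointer in the middle of the red band; end stop at 0.105. A spring pulls it forward with 5 N at 0, 7 N at 0.105; nothing latches it.
- pull_far (a point): grip point on the far pusher's finger pull, 138 above the worktop. The pull is an upright black plate 10 thick along the rack's x, 30 wide along its y, from 108 to 156 above the worktop, on a 5 x 18 steel stem; it stands 34 behind the jar-side face of the pusher's plate, so 29 clear of the jar. Jar tops reach 122 above the worktop.
- pull_near (a point): the same point on the near pusher's finger pull.
- pointer_far (a point): small black pointer of the far pusher, which rides over the top of the far outer wall; 32 in front of the pull along the rack's x.
- pointer_near (a point): the same for the near pusher, over the near outer wall.
- band_far (a point): middle of the red band (12 wide along the rack's x) on top of the far outer wall.
- band_near (a point): the same on the near outer wall.
- jam_in_rack: rounded-square glass jam jar with a gold-yellow lid and red contents, 71 across the flats, 110 high, standing in one lane against the front stop. Origin: centre of its underside, z up.
- honey_in_rack: jar with a silver-white lid and dark label, 72 across, 112 high, standing in the other lane. Origin: centre of its underside.
- spare_jam: the spare jam jar (same as jam_in_rack) waiting on the worktop off the rack's front end; it stays there. Origin: centre of its underside.
- tin: silver tin with a green and white label, 76 across, 58 high, on the worktop. Origin: centre of its underside.
- lemon: yellow lemon, 67 long, 54 high, on the worktop. Origin: under its middle.
- garlic: garlic bulb, 50 across and high, on the worktop. Origin: under its middle.

How it is judged:
At the end, for the whole second after the job is handed in: the fingers hold the pusher of the jam jar's lane (over 2 N), still, its pointer within 8 mm of the middle of the red band (drawn back 72 to 88 mm), no jar propping it; the other pusher rests on its jar (within 10 mm); both jars stand upright at the front stop; the spare stands upright (((y of jam_in_rack in the frame of rack above 0.02 m and value of joint pusher_far between 0.072 and 0.088 m and velocity of joint pusher_far between -0.01 and 0.01 m/s and contact force between the fingers and pusher_far above 2 N and contact force between pusher_far and jam_in_rack below 0.5 N and contact force between pusher_far and spare_jam below 0.5 N and value of joint pusher_near below 0.01 m) or (y of jam_in_rack in the frame of rack below -0.02 m and value of joint pusher_near between 0.072 and 0.088 m and velocity of joint pusher_near between -0.01 and 0.01 m/s and contact force between the fingers and pusher_near above 2 N and contact force between pusher_near and jam_in_rack below 0.5 N and contact force between pusher_near and spare_jam below 0.5 N and value of joint pusher_far below 0.01 m)) and x of each of jam_in_rack, honey_in_rack in the frame of rack below -0.06 m and z of each of jam_in_rack, honey_in_rack in the frame of rack below 0.02 m and angle between each of jam_in_rack, honey_in_rack, spare_jam's own z axis and vertical below 0.1 rad); the arm keeps its last pose, push and grip.
It fails at once if the pusher of the other jar's lane is drawn back more than 15 mm ((y of jam_in_rack in the frame of rack above 0.02 m and value of joint pusher_near above 0.015 m) or (y of jam_in_rack in the frame of rack below -0.02 m and value of joint pusher_far above 0.015 m)).
It fails at once if a pusher snaps forward faster than 0.3 m/s (velocity of joint any of pusher_far, pusher_near below -0.3 m/s).
It fails at once if a jar in the rack is tipped by more than 17 degrees or shifted by more than 25 mm (angle between any of jam_in_rack, honey_in_rack's own z axis and vertical above 0.3 rad or distance of any of jam_in_rack, honey_in_rack from where it was at the start of the episode above 0.025 m).
It fails at once if the spare jar or a thing around the rack is moved by more than 25 mm (distance of any of spare_jam, tin, lemon, garlic from where it was at the start of the episode above 0.025 m).
It also fails if it takes over 32 s, if anything falls off the work surface, if the arm or the gripper's body presses on something with over 40 N, if the wrist force passes 120 N, or if a joint passes its speed limit or range.

ROBOT

A 6-joint arm with a two-finger parallel gripper is mounted at the origin on a cart in front of the work surface, level with it; the furniture and walls round the work are solid. World frame = base frame: x ahead of the robot, y to its left, z up, the work surface at z = 0. Lengths are in m, angles in rad, forces in N, time in s.
With the tool pointing down it reaches from about 0.25 to 0.775 m from the base axis. Payload 8.9 kg.
Tool frame: the origin (TCP) lies midway between the tips of the shut fingers; the grasp point (between the pads) lies 19 mm behind it; z points along the fingers, y is the line along which they close (so a half turn about z gives the same grasp; the last joint's range is limited). The gripper opens to 85 mm and grips with 20 to 120 N. Pads are 22 mm wide; open, the fingers measure 114 mm over their backs; the gripper's body (76 mm by 85 mm) begins 54 mm behind the grasp point. The pads swing forward as they close: fully open they stand 13 mm farther back than shut.
Start: joints at [-1.426, 0.291, -0.153, 1.127, 0, 1.431], TCP at [0.147, -0.504, 0.231] pointing down, gripper open.
Joint ranges: [-2.52, 2.52], [-0.91, 1.74], [-1.3, 1.37], [-1.96, 2.02], [-1.52, 1.47], [-3.14, 3.14]. Speed limits (rad/s): [2.22, 2.22, 2.79, 3.14, 3.14, 3.14].

INTERFACE

Orientations are given as [roll, pitch, yaw] about the fixed x, y, z axes, in that order (R = Rz(yaw) Ry(pitch) Rx(roll)).
In Python, from plant import get_state, camera, hand_in gives the robot as it stands.
- The arm moves only by the tool servo_tool, never from a script. Its argument "deltas" is a list of rows, each a list of 2 entries, a list of its own where there are three numbers: the shift along the tool's x, y, z in m, then the turn, a rotation vector about the tool's x, y, z in rad. In form: [[[x, y, z], [rx, ry, rz]], ...]. A call has 1 to 10 rows; each row is the pose to reach, as a shift and turn from the pose commanded when the call began, along the tool's axes at that moment; what a row does not reach only later rows make up. A row lasts 1/10 s, in which the tool goes at most 50 mm and 8.59 degrees, less where a joint would pass 70% of its speed; a pose out of reach is approached as far as the arm can. A call with a gripper value outside its range is refused whole. "fingers" is the finger opening in m, from 0 to 0.0854, set as the call begins (left out, the last holds). The fingers move at their own pace and stop on an object; "squeeze" is the grip in N (left out, the last holds). Time passes only in rows, so rows that repeat a pose let the fingers close. It gives the time, the measured TCP pose, the force, the opening and the grip force at its end, in the units of the state.
- get_state(): the state, without advancing time (a new reading comes with each control period).
- camera(name): name is "side" or "top"; returns a dict with "frame" (400x640x3 uint8, blue, green, red), "range_z" (400x640 float32, m along the optical axis (not along the pixel's ray), 0 where there is no reading), "mtx" (3x3 intrinsics, pixels), "D" ([k1, k2, p1, p2, k3] as OpenCV has them; the pictures are not rectified), "rvec" (rotation vector, rad) and "tvec" (3), from world to camera coordinates, as OpenCV has them. Camera axes: x right, y down, z forward; pixel columns grow to the right and rows downward; lengths in m; the calibration is good to about 2 mm. A picture is of the moment at which its call begins.
- hand_in(): hands the job in; it is judged then, once.
The state is a dict: "clock": time; "joints": joint angles; "qd": joint speeds; "joint_efforts": joint torques, N m; "ee_pos": TCP position; "orientation": TCP orientation; "wrist_force": force on the tool from outside, world axes, zero at the start; "moment": the same for the moment, N m; "gripper_width": finger opening in m; "gripper_force": force on a finger pad.
Only numpy, scipy, OpenCV 4.12 (cv2) and the standard library are available. Lean on these libraries where they do the work, as an engineer would, in place of code of your own. Each camera call takes 0.05 s, during which the arm holds its last target. There are 200 camera calls.

## Working session

There is one attempt and no reset: what is moved stays moved. The work goes in short steps, Python scripts to look and compute and a tool call to move; the robot and the scene stay as the last step left them, time stands still between calls to the robot, and variables do not carry over. Pictures are saved under pics/ and viewed, at most 10 in all, crops included, and the job is handed in when it is done.

Besides the shell and the picture viewer there is one more tool, called after "Emit:" by a JSON object that holds its "api" and its "payload", one argument or row to a line. servo_tool: Moves the arm, as the interface text tells. Its arguments: {"type":"object","properties":{"deltas":{"type":"array"},"fingers":{"type":"number"},"squeeze":{"type":"number"}},"required":["deltas"]}

```bash
mkdir -p pics; cat > h.py <<'E'
import numpy as np, cv2
from plant import get_state, camera, hand_in
def cloud(c):
    h,w=c["range_z"].shape
    uv=np.stack(np.meshgrid(np.arange(w),np.arange(h)),-1).reshape(-1,1,2).astype(np.float32)
    n=cv2.undistortPoints(uv,c["mtx"],np.array(c["D"])).reshape(h,w,2)
    z=c["range_z"]
    P=np.dstack([n*z[...,None],z])
    R=cv2.Rodrigues(np.array(c["rvec"],float))[0]
    W=(P-np.array(c["tvec"],float).reshape(3))@R
    W[z==0]=np.nan
    return W
E
python3 - <<'E'
from h import *
for n in("side","top"):
    c=camera(n); cv2.imwrite(f"pics/{n}0.png",c["frame"]); np.save(f"{n}0.npy",cloud(c))
    np.save(f"{n}f.npy",c["frame"])
    R=cv2.Rodrigues(np.array(c["rvec"],float))[0]; print(n,-R.T@np.array(c["tvec"]).reshape(3))
print(get_state())
E
```

```text
side [ 0.43286879 -0.82869124  0.78360451]
top [-0.27046074 -0.03451057  1.46997006]
{'clock': 0.1, 'joints': array([-1.42632675e+00,  2.91206485e-01, -1.54040113e-01,  1.12670361e+00,
       -6.82519777e-06,  1.43151130e+00]), 'qd': array([-0.00045348, -0.00051634,  0.00108284, -0.00223011, -0.00052294,
        0.00060927]), 'joint_efforts': array([ 1.15357863e-03, -5.37978780e+01,  3.31918430e+01,  9.35125630e-03,
       -2.10781154e-04,  3.84906144e-06]), 'ee_pos': array([ 0.14693267, -0.50361483,  0.23080281]), 'orientation': array([-3.14044900e+00, -1.53439837e-04,  2.83754518e-01]), 'wrist_force': array([-0.4522336 , -0.15620342,  0.22199084]), 'moment': array([0.02830289, 0.00585836, 0.01698114]), 'gripper_force': 0.0, 'gripper_width': 0.08537322412944821}
```

View pics/side0.png

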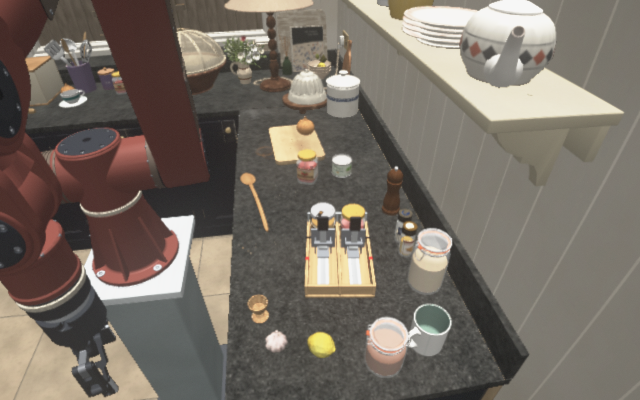

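View pics/top0.png

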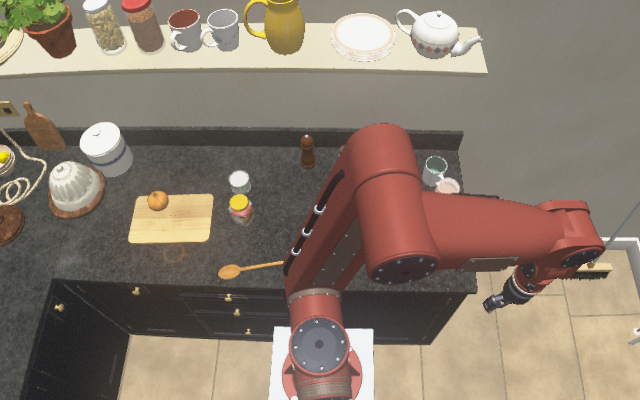

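The side view shows the rack around (340,255). The silver honey lid is at (322,212) in the left lane and the gold jam lid at (353,213) in the right lane. The pulls are at (323,223) and (355,223). The top view has the rack hidden by the arm. Next I'll measure.

```bash
python3 - <<'E'
from h import *
W=np.load("side0.npy");f=np.load("sidef.npy")
cv2.imwrite("pics/crop1.png",cv2.resize(f[190:310,285:405],None,fx=5,fy=5,interpolation=cv2.INTER_CUBIC))
for u,v in[(322,211),(353,212),(323,219),(323,226),(355,219),(355,226),(307,292),(373,292),(322,265),(354,265)]: print(u,v,W[v,u].round(3), f[v,u])
hsv=cv2.cvtColor(f,cv2.COLOR_BGR2HSV)
g=f.astype(int).max(2)
for u0,u1 in((312,335),(344,368)):
    m=np.zeros(g.shape,bool);m[212:240,u0:u1]=g[212:240,u0:u1]<60
    m&=(W[...,2]>.11)&(W[...,2]<.17)
    v,u=np.nonzero(m);print("pull",m.sum(),np.percentile(u,[2,98]),np.percentile(v,[2,98]),np.nanmedian(W[m],0).round(3),np.nanpercentile(W[m],[5,95],axis=0).round(3))
m=((hsv[...,0]<8)|(hsv[...,0]>172))&(hsv[...,1]>150);m[:200]=0;m[310:]=0;m[:,:295]=0;m[:,385:]=0
n,l,s,c=cv2.connectedComponentsWithStats(m.astype(np.uint8))
for i in range(1,n):
    if s[i,4]>3: print("red",s[i],c[i],np.nanmedian(W[l==i],0).round(3))
# top wall edges: points z .04-.065 
m=(W[...,2]>.044)&(W[...,2]<.054)&(hsv[...,1]>60); m[:200]=0;m[310:]=0;m[:,:295]=0;m[:,385:]=0
P=W[m][:,:2].astype(np.float32);print(len(P),cv2.minAreaRect(P),P.min(0),P.max(0))
E
```

```text
322 211 [ 0.553 -0.034  0.121] [171 180 191]
353 212 [ 0.639 -0.051  0.12 ] [123 221 242]
323 219 [ 0.545 -0.104  0.152] [46 49 55]
323 226 [ 0.545 -0.104  0.128] [46 51 56]
355 219 [ 0.628 -0.117  0.152] [47 51 56]
355 226 [ 0.629 -0.117  0.127] [48 51 56]
307 292 [ 0.484 -0.229  0.02 ] [ 87 115 136]
373 292 [ 0.65  -0.259  0.024] [ 92 121 144]
322 265 [ 0.537 -0.136  0.011] [237 237 236]
354 265 [ 0.626 -0.147  0.008] [235 235 234]
pull 86 [319. 326.] [219. 229.] [ 0.544 -0.103  0.135] [[ 0.535 -0.106  0.117]
 [ 0.553 -0.101  0.151]]
pull 97 [351. 359.] [219. 229.] [ 0.628 -0.117  0.136] [[ 0.618 -0.121  0.118]
 [ 0.639 -0.115  0.152]]
red [306 257   3   2   6] [307.  257.5] [ 0.496 -0.136  0.048]
red [369 257   4   3   8] [370.125 257.75 ] [ 0.665 -0.164  0.048]
737 ((0.6246803998947144, -0.07650049030780792), (0.3552446961402893, 0.2462160885334015), 80.85781860351562) [ 0.476797   -0.25832298] [0.7744462  0.07930553]
```

View pics/crop1.png

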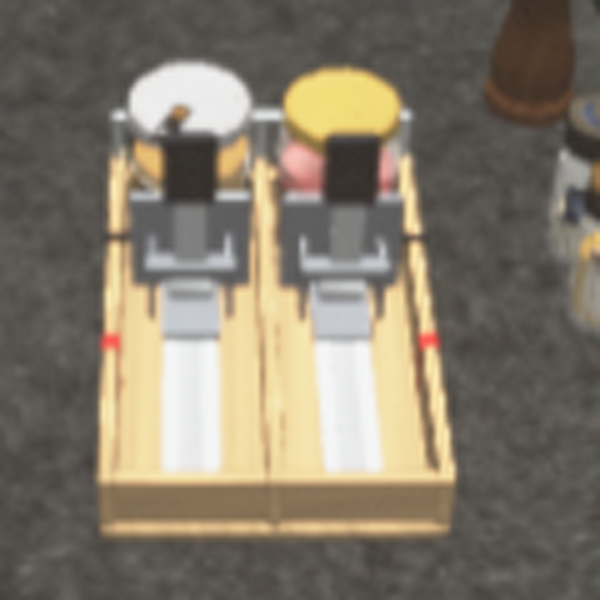

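The close-up shows the jam (gold lid) in the right lane, which is the far one. Its pull is at about (0.629,-0.112) with rack yaw about -9.4°. I'll go above it and set the fingers to 30 mm.

Emit:
{"api": "servo_tool", "payload": {
  "deltas": [
    [[0.02, -0.008, -0.005], [0, 0, 0]],
    [[0.05, -0.02, -0.01], [0, 0, 0]],
    [[0.085, -0.036, -0.02], [0, 0, 0]],
    [[0.12, -0.05, -0.03], [0, 0, 0]],
    [[0.155, -0.065, -0.04], [0, 0, 0]],
    [[0.19, -0.08, -0.05], [0, 0, 0]],
    [[0.225, -0.095, -0.05], [0, 0, 0]],
    [[0.26, -0.11, -0.05], [0, 0, 0]],
    [[0.29, -0.122, -0.05], [0, 0, 0]],
    [[0.32, -0.135, -0.05], [0, 0, 0]]
  ],
  "fingers": 0.03,
  "squeeze": 30
}}

```text
clock: 1.1
ee_pos: [0.4173, -0.2836, 0.2811]
orientation: [-3.141, 0.0, 0.284]
wrist_force: [-1.0, -0.3, 0.4]
gripper_width: 0.0298
gripper_force: 0.0
```

Emit:
{"api": "servo_tool", "payload": {
  "deltas": [
    [[0.03, -0.013, 0], [0, 0, 0.045]],
    [[0.06, -0.025, 0], [0, 0, 0.09]],
    [[0.09, -0.038, 0], [0, 0, 0.135]],
    [[0.12, -0.05, 0.01], [0, 0, 0.18]],
    [[0.15, -0.063, 0.02], [0, 0, 0.225]],
    [[0.18, -0.076, 0.03], [0, 0, 0.27]],
    [[0.21, -0.088, 0.04], [0, 0, 0.315]],
    [[0.235, -0.098, 0.05], [0, 0, 0.36]],
    [[0.25, -0.105, 0.055], [0, 0, 0.405]],
    [[0.2525, -0.106, 0.06], [0, 0, 0.448]]
  ]
}}

```text
clock: 2.1
ee_pos: [0.63, -0.1106, 0.22]
orientation: [-3.141, 0.001, -0.164]
wrist_force: [-0.1, -0.7, -0.4]
gripper_width: 0.0297
gripper_force: 0.0
```

Emit:
{"api": "servo_tool", "payload": {
  "deltas": [
    [[0, 0, 0], [0, 0, 0]],
    [[0, 0, 0], [0, 0, 0]]
  ]
}}

```text
clock: 2.3
ee_pos: [0.6288, -0.1124, 0.2211]
orientation: [-3.142, 0.001, -0.163]
wrist_force: [-0.3, -1.4, -0.5]
gripper_width: 0.0302
gripper_force: 0.0
```

```bash
python3 - <<'E'
from h import *
for n in("side","top"):
    c=camera(n); cv2.imwrite(f"pics/{n}1.png",c["frame"]); np.save(f"{n}1.npy",cloud(c))
f=cv2.imread("pics/side1.png");t=cv2.imread("pics/top1.png")
cv2.imwrite("pics/both1.png",np.hstack([cv2.resize(f[130:310,280:420],(400,514)),cv2.resize(t[120:280,280:440],(400,514))]))
E
```

```text
(no output)
```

View pics/both1.png

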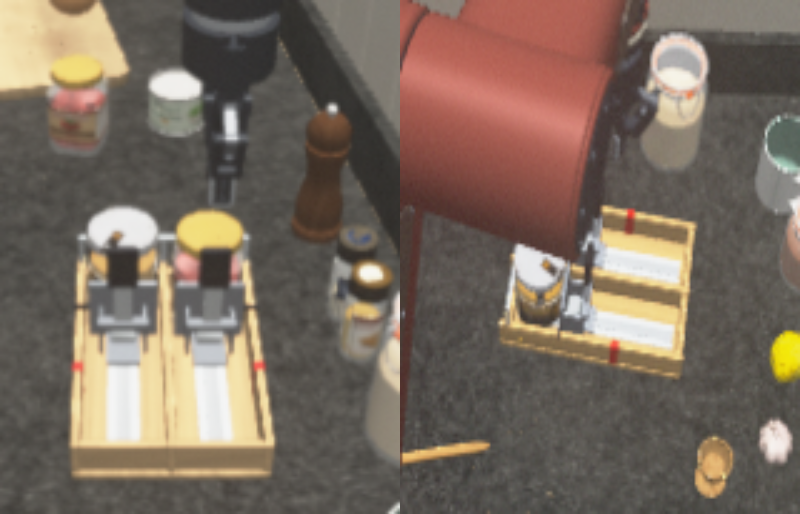

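The gripper hangs over the far pull (left panel, about (226,190)), and the lane is clear. I'll descend.

Emit:
{"api": "servo_tool", "payload": {
  "deltas": [
    [[0, 0, 0.01], [0, 0, 0]],
    [[0, 0, 0.025], [0, 0, 0]],
    [[0, 0, 0.04], [0, 0, 0]],
    [[0, 0, 0.05], [0, 0, 0]],
    [[0, 0, 0.06], [0, 0, 0]],
    [[0, 0, 0.07], [0, 0, 0]],
    [[0, 0, 0.08], [0, 0, 0]],
    [[0, 0, 0.088], [0, 0, 0]],
    [[0, 0, 0.095], [0, 0, 0]],
    [[0, 0, 0.095], [0, 0, 0]]
  ]
}}

```text
clock: 3.4
ee_pos: [0.6286, -0.1121, 0.1252]
orientation: [-3.141, 0.002, -0.164]
wrist_force: [-0.3, -0.9, 0.2]
gripper_width: 0.0303
gripper_force: 0.0
```

```bash
python3 - <<'E'
from h import *
c=camera("side");t=camera("top"); f=c["frame"];t=t["frame"]
cv2.imwrite("pics/both2.png",np.hstack([cv2.resize(f[170:270,300:400],(400,400),interpolation=2),cv2.resize(t[160:260,300:400],(400,400),interpolation=2)]))
print(get_state()["wrist_force"])
E
```

```text
[ 0.19024643 -0.17800001  0.25484435]
```

View pics/both2.png

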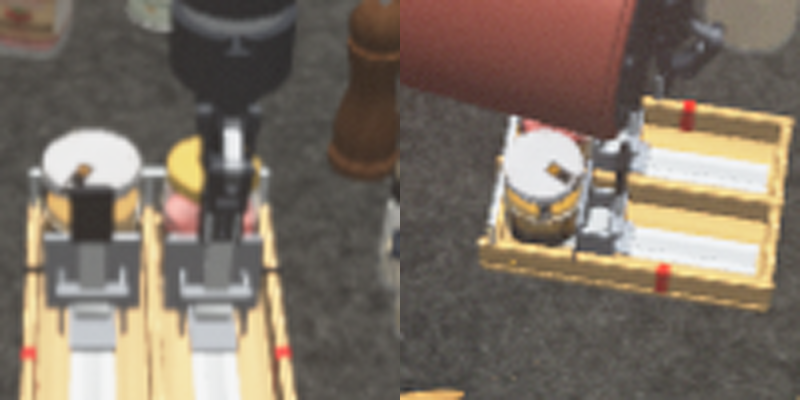

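No contact. The finger looks slightly right of centre, within the plate's width. I'll close on the pull.

Emit:
{"api": "servo_tool", "payload": {
  "deltas": [
    [[0, 0, 0], [0, 0, 0]],
    [[0, 0, 0], [0, 0, 0]],
    [[0, 0, 0], [0, 0, 0]],
    [[0, 0, 0], [0, 0, 0]],
    [[0, 0, 0], [0, 0, 0]],
    [[0, 0, 0], [0, 0, 0]]
  ],
  "fingers": 0.0,
  "squeeze": 40
}}

```text
clock: 4.1
ee_pos: [0.6295, -0.1126, 0.1269]
orientation: [3.141, -0.001, -0.164]
wrist_force: [-1.3, -2.7, 4.7]
gripper_width: 0.0094
gripper_force: 40.4
```

Gripped at 9.4 mm with 40 N. I'll draw it back gently.

Emit:
{"api": "servo_tool", "payload": {
  "deltas": [
    [[0, 0.002, 0], [0, 0, 0]],
    [[0, 0.005, 0], [0, 0, 0]],
    [[0, 0.009, 0], [0, 0, 0]],
    [[0, 0.013, 0], [0, 0, 0]],
    [[0, 0.017, 0], [0, 0, 0]],
    [[0, 0.021, 0], [0, 0, 0]],
    [[0, 0.025, 0], [0, 0, 0]],
    [[0, 0.029, 0], [0, 0, 0]],
    [[0, 0.033, 0], [0, 0, 0]],
    [[0, 0.037, 0], [0, 0, 0]]
  ]
}}

```text
clock: 5.1
ee_pos: [0.624, -0.1476, 0.1269]
orientation: [-3.139, -0.002, -0.163]
wrist_force: [2.9, 6.0, 4.3]
gripper_width: 0.0093
gripper_force: 40.2
```

Emit:
{"api": "servo_tool", "payload": {
  "deltas": [
    [[0, 0.005, 0], [0, 0, 0]],
    [[0, 0.01, 0], [0, 0, 0]],
    [[0, 0.015, 0], [0, 0, 0]],
    [[0, 0.02, 0], [0, 0, 0]],
    [[0, 0.025, 0], [0, 0, 0]],
    [[0, 0.03, 0], [0, 0, 0]],
    [[0, 0.035, 0], [0, 0, 0]],
    [[0, 0.039, 0], [0, 0, 0]],
    [[0, 0.042, 0], [0, 0, 0]],
    [[0, 0.043, 0], [0, 0, 0]]
  ]
}}

```text
clock: 6.1
ee_pos: [0.6175, -0.1901, 0.1269]
orientation: [-3.139, -0.003, -0.163]
wrist_force: [4.6, 6.3, 4.3]
gripper_width: 0.0094
gripper_force: 40.1
```

Emit:
{"api": "servo_tool", "payload": {
  "deltas": [
    [[0, 0, 0], [0, 0, 0]],
    [[0, 0, 0], [0, 0, 0]],
    [[0, 0, 0], [0, 0, 0]]
  ]
}}

```text
clock: 6.4
ee_pos: [0.6175, -0.1899, 0.1269]
orientation: [-3.139, -0.003, -0.163]
wrist_force: [4.0, 6.3, 3.3]
gripper_width: 0.0095
gripper_force: 40.0
```

```bash
python3 - <<'E'
from h import *
c=camera("side");t=camera("top"); f=c["frame"];t=t["frame"];np.save("side3.npy",cloud(c))
cv2.imwrite("pics/side3.png",f)
cv2.imwrite("pics/both3.png",np.hstack([cv2.resize(f[190:290,300:400],(400,400),interpolation=2),cv2.resize(t[160:260,300:400],(400,400),interpolation=2)]))
print(get_state()["ee_pos"])
E
```

```text
[ 0.61747367 -0.1899334   0.12688115]
```

View pics/both3.png

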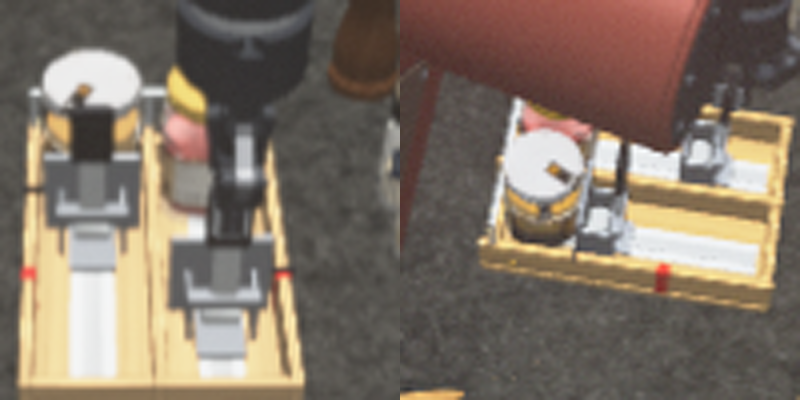

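The far pointer sits on the red band (left panel, about (283,272)). Travel is about 78 mm, and both jars and the near pusher look undisturbed.

```bash
python3 -c "
from plant import hand_in
print(hand_in())"
```

```text
the job is handed in; nothing more can be done
None
```

The jam jar was in the far lane; its pusher is drawn back about 78 mm with its pointer on the red band, gripped at 40 N and held still, and the job is handed in (no verdict was returned).

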